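# Turn the sorting-box insert the right way round

## Robot

A 6-joint arm with a two-finger parallel gripper is mounted at the origin on the work surface. World frame = base frame: x ahead of the robot, y to its left, z up, the work surface at z = 0. Lengths are in m, angles in rad, forces in N, time in s.
With the tool pointing down it reaches from about 0.325 to 0.775 m from the base axis. Payload 9.3 kg.
Tool frame: the origin (TCP) lies on the centre line of the jaws, within the pads' length; the fingertips stand 11 mm ahead of it and the grasp point (between the pads) lies 8 mm behind it; z points along the fingers, y is the direction in which the jaws open and shut (so a half turn about z gives the same grasp; the last joint's range is limited). The gripper opens to 85 mm and grips with 20 to 120 N. Pads are 22 mm wide; open, the fingers measure 114 mm over their backs; the gripper's body (76 mm by 85 mm) begins 54 mm behind the grasp point. The pads swing forward as they close: fully open they stand 13 mm farther back than shut.
Start: joints at [-1.28, 0.259, 0.021, 1.334, 0, 1.418], TCP at [0.236, -0.497, 0.242] pointing down, gripper open.
Joint ranges: [-3.04, 3.04], [-0.91, 1.82], [-1.04, 1.36], [-1.92, 1.95], [-1.52, 1.45], [-3.14, 3.14]. Speed limits (rad/s): [2.22, 2.22, 2.79, 3.14, 3.14, 3.14].

## Interface

Orientations are given as a unit quaternion [x, y, z, w].
In Python, from cell import r, eyes, nets gives the robot as it stands.
- The arm moves only by the shell command python3 -m creep 'ROWS' [FORCE]. ROWS is JSON, a list of rows, each a list of 5 numbers: the shift along the tool's x, y, z in mm, then the turn about the tool's z in degrees, then the opening, from 0 (shut) to 1 (fully open). A call has 1 to 10 rows; each row shifts and turns the commanded pose from where the row before left it, along the tool's axes as they then stand; what a row does not reach is not made up. A row lasts 1/10 s, in which the tool goes at most 50 mm and 8.59 degrees, less where a joint would pass 70% of its speed; a pose out of reach is approached as far as the arm can. A call with a gripper value outside its range is refused whole. The fingers move at their own pace and stop on an object; FORCE is the grip in N (left out, the last holds). Time passes only in rows, so rows that do not move let the fingers close. It gives the time, the measured TCP pose, the force and the opening at its end, in the units of the state.
- r.sense(): the state, without advancing time (a new reading comes with each control period).
- eyes.read_camera(name): name is "side" or "top"; returns (picture, depth): 400x640x3 uint8, blue, green, red; 400x640 float32, m along the optical axis (not along the pixel's ray), 0 where there is no reading.
- eyes.calibration(name): a dict with "fx", "fy", "cx", "cy" (pixels), "T" (4x4, takes a point from camera to world coordinates). Camera axes: x right, y down, z forward; pixel columns grow to the right and rows downward; lengths in m; the calibration is good to about 2 mm. A picture is of the moment at which its call begins. calibration takes no time and is no camera call.
- r.hand_in(): hands the job in, once; it reports no verdict.
Trained networks look in the newest picture that a camera, given by its name, has taken for a name from the list of things; names that differ only in an ending like _2 or _b are one class to them, and where a whole thing is asked for, a point or a joint stands for the part that bears it (a point fixed in the world has none). Each returns a list of dicts, best first, with "p" (0 to 1); they miss things now and then, are a little off and sometimes report something else, mostly with a low value. They report only what shows in the picture. A call takes as long as a camera call. They do not tell look-alikes from the thing itself.
- nets.cut_out(name, camera): "mask" (400x640 bool, what is visible of it) and "centre" ([column, row] in pixels, amid what is visible of it).
The state is a dict: "clock": time; "joint_positions": joint angles; "joint_velocities": joint speeds; "joint_torque": joint torques, N m; "tool_pos": TCP position; "eef_rot": TCP orientation; "wrist_force": force on the tool from outside, world axes, zero at the start; "wrist_torque": the same for the moment, N m; "finger_gap": finger opening in m.
Only numpy, scipy, OpenCV 4.12 (cv2) and the standard library are available. Lean on these libraries where they do the work, as an engineer would, in place of code of your own. Each camera call takes 0.05 s, during which the arm holds its last target.

## Task

In one of the two sorting boxes the white insert was put in the wrong way round: its wide undivided compartment belongs at the end with the carrying handle, as in the other box. Lift that insert clear of its box, turn it half a turn and put it back into the same box, fully home and level, its rim flush with the box's rim. Leave the other insert, and the jar and steel ring between the boxes, where they are.

Things in the scene. Friction and masses are not known exactly. Their poses are not given: they have to be found in the camera images.
- box_a: Insert wrong way round: grey open box fixed to the table, inside 172 x 112 mm, 45 mm deep, walls and floor 4 mm, rim 49 mm above the table. Origin: centre of its underside, z up, y across; x runs lengthwise and points to the end with the handle (a low loop 35 mm out; the other end is plain).
- box_a_mouth (a point): Middle of box_a's mouth at rim height, 49 mm up. Half-way along each long wall a sprung steel ball (20 mm above the table, in a housing block 20 mm deep on the outside) stands 2.5 mm into the box. The two snap into grooves in the insert's sides when it is home. A pull of about 8 to 13 N, weight included, frees it; going in they can hold it up, some 20 mm short of home or askew, until pressed with up to 10 N.
- insert_a_centre (a point): To be turned: middle of a white tray 170 x 110 mm, rim 45 mm above its underside. An upright lifting rib in its middle, 10 mm thick (y) by 57 mm long (x), rises 35 mm above the rim. This point is 40 mm above the underside, 40 mm below the rib's top. x runs lengthwise, to the end with one undivided compartment; the -x end has four narrow slots. Mass 0.2 to 0.4 kg.
- insert_a_wide (a point): Point on insert_a's rim level over the middle of the wide compartment, 57 mm from the insert's middle along its x axis. The insert starts fully home in box_a, its x axis opposite to the box's. 1 mm of play all round in the box, square edges without chamfer; home, its rim is level with the box's rim.
- box_b: The other box, same shape and frame as box_a, its insert already right (wide compartment at the handle end).
- insert_b_centre (a point): Middle of the other insert, same shape and frame as insert_a, right way round in box_b: leave alone.
- jar_small: Loose bystander, to be left where it stands. White jar, 38 mm across, 40 mm high, between the boxes; origin under its centre.
- ring_gauge: Loose bystander, to be left where it stands. Steel ring, 48 mm across, 18 mm high, between the boxes; origin under its centre.
Not all that is in view belongs to the job. Leave any green or orange look-alike of the part that bears insert_a_centre alone.

How it is judged:
By the outcome, as a careful person would: the job done as asked, in the order asked, and still so for the second after the job is handed in, with the robot touching nothing.
It also fails if it takes over 72 s, if anything falls off the work surface, if the arm or the gripper's body presses on something with over 40 N, if the wrist force passes 120 N, or if a joint passes its speed limit or range.

## Working session

There is one attempt and no reset: what is moved stays moved. The work goes in short steps, Python scripts to look and compute and a shell command to move; the robot and the scene stay as the last step left them, time stands still between calls to the robot, and variables do not carry over. Pictures are saved under pics/ and viewed, and the job is handed in when it is done.

```bash
ls; mkdir -p pics; python3 - <<'E'
from cell import r,eyes,nets
import cv2,numpy as np
for n in("top","side"):
    p,d=eyes.read_camera(n); cv2.imwrite(f"pics/{n}0.png",p); np.save(f"{n}0.npy",d)
    c=eyes.calibration(n); print(n,c)
print(r.sense())
E
```

```text
pics
top {'fx': 426.1510534050048, 'fy': 426.1510534050048, 'cx': 324.6277586796774, 'cy': 202.7928460003427, 'T': array([[-2.64275385e-03, -9.91139405e-01,  1.32799455e-01,
         3.16902133e-01],
       [-9.99813959e-01,  8.15010899e-05, -1.92883566e-02,
        -9.38548807e-03],
       [ 1.91066270e-02, -1.32825723e-01, -9.90955228e-01,
         1.10299586e+00],
       [ 0.00000000e+00,  0.00000000e+00,  0.00000000e+00,
         1.00000000e+00]])}
side {'fx': 387.7649885323283, 'fy': 387.7649885323283, 'cx': 322.4696861608796, 'cy': 198.1101945833125, 'T': array([[-9.97748595e-01, -4.83435484e-02,  4.64827210e-02,
         4.24724737e-01],
       [-6.70617467e-02,  7.26224746e-01, -6.84178588e-01,
         5.48904149e-01],
       [-6.81281613e-04, -6.85755437e-01, -7.27831723e-01,
         6.77693811e-01],
       [ 0.00000000e+00,  0.00000000e+00,  0.00000000e+00,
         1.00000000e+00]])}
{'clock': 0.1, 'joint_positions': array([-1.27961015e+00,  2.59147345e-01,  2.08484468e-02,  1.33366669e+00,
       -5.57786176e-06,  1.41819576e+00]), 'joint_velocities': array([-0.00124637, -0.00192941,  0.00302265,  0.00199254, -0.00104028,
        0.00144745]), 'joint_torque': array([ 3.60983860e-03, -5.56693840e+01,  3.45070267e+01,  1.15690127e-02,
       -2.33544351e-04, -5.44662657e-05]), 'tool_pos': array([ 0.23607957, -0.49651263,  0.24172463]), 'eef_rot': array([ 9.75482343e-01,  2.20076932e-01, -4.32606624e-05, -5.83036548e-04]), 'wrist_force': array([-0.37216766,  0.28160464,  0.47421348]), 'wrist_torque': array([-0.0155573 , -0.02039309, -0.06669492]), 'finger_gap': 0.08520898896733138}
```

View pics/top0.png

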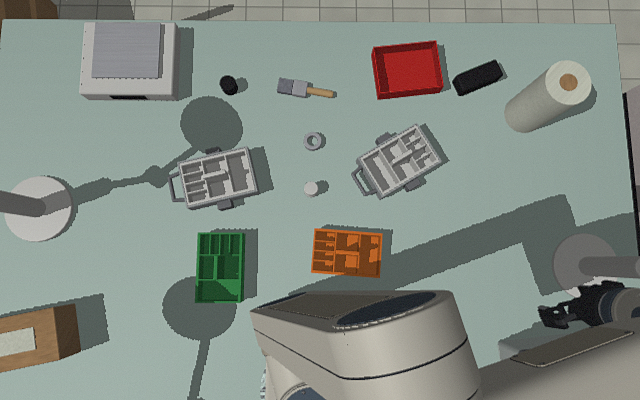

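View pics/side0.png

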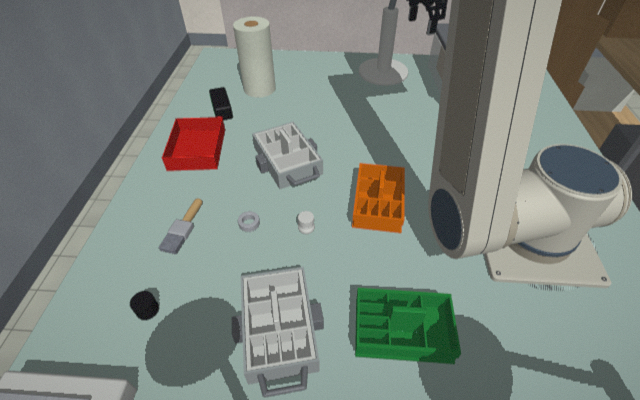

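```bash
python3 - <<'E'
import cv2,numpy as np
a=cv2.imread("pics/top0.png");b=cv2.imread("pics/side0.png")
z=lambda im,x,y,w,h:cv2.resize(im[y:y+h,x:x+w],(400,300),interpolation=cv2.INTER_CUBIC)
cv2.imwrite("pics/z0.png",np.vstack([np.hstack([z(a,155,135,120,90),z(a,340,115,120,90)]),np.hstack([z(b,210,255,160,120),z(b,230,110,120,90)])]))
E
```

```text
(no output)
```

View pics/z0.png

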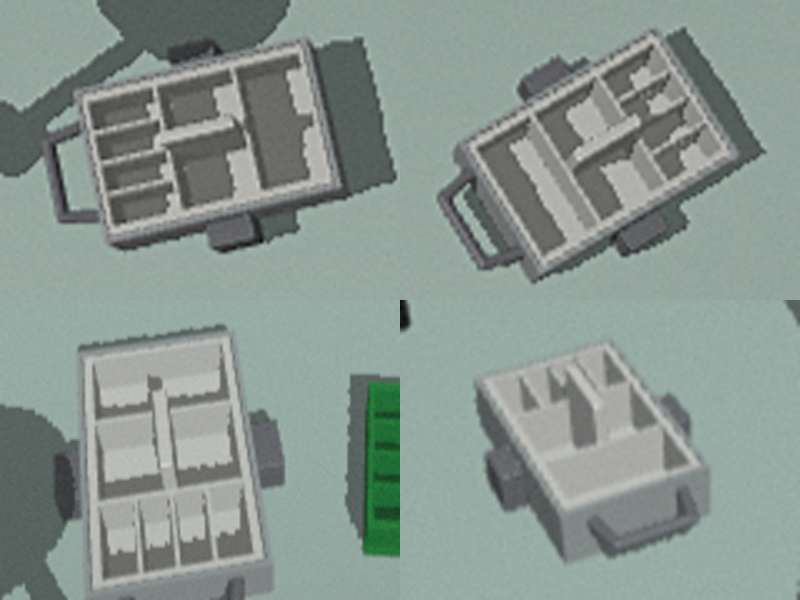

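```bash
cat > h.py <<'E'
from cell import r,eyes,nets
import cv2,numpy as np
from scipy.optimize import minimize
def cloud(cam,d):
    c=eyes.calibration(cam); v,u=np.mgrid[0:400,0:640]
    P=np.stack([(u-c["cx"])/c["fx"]*d,(v-c["cy"])/c["fy"]*d,d,np.ones_like(d)],-1)@c["T"].T
    return P[...,:3]
def proj(cam,P):
    c=eyes.calibration(cam); Q=(np.c_[np.atleast_2d(P),np.ones(len(np.atleast_2d(P)))]@np.linalg.inv(c["T"]).T)
    return np.c_[Q[:,0]/Q[:,2]*c["fx"]+c["cx"],Q[:,1]/Q[:,2]*c["fy"]+c["cy"]]
E
python3 - <<'E'
from h import *
for cam,(x0,x1,y0,y1) in {"top":(155,275,135,225),"side":(225,335,255,385)}.items():
    d=np.load(cam+"0.npy"); P=cloud(cam,d)
    Q=P[y0:y1,x0:x1].reshape(-1,3); dd=d[y0:y1,x0:x1].ravel(); Q=Q[dd>0]
    tab=Q[(Q[:,2]<.012)]; print(cam,"table z",np.median(tab[:,2]), "hist",np.histogram(Q[:,2],bins=np.arange(-.01,.1,.005))[0])
    R=Q[(Q[:,2]>.043)&(Q[:,2]<.055)]
    # only cluster
    for nm,S in(("rim",R),("rib",Q[(Q[:,2]>.07)&(Q[:,2]<.092)])):
        rc=cv2.minAreaRect((S[:,:2]*1000).astype(np.float32)); print(nm,len(S),rc,np.median(S[:,2]),S[:,:2].mean(0))
for n in("box_a","insert_a_centre","box_a_mouth"):
  for cam in("top","side"):
    for o in nets.cut_out(n,cam): print(n,cam,round(o["p"],2),o["centre"],o["mask"].sum())
E
```

```text
top table z 0.0005473142369833983 hist [  51 3305 3513 1073  231  117  136  139  225  408  209  876  312   12
   12    9   15   17   81   17    0]
rim 1268 ((523.537841796875, 250.54244995117188), (121.34416198730469, 200.7250518798828), 13.641695976257324) 0.048666780598702775 [0.52377943 0.24609075]
rib 130 ((525.6925048828125, 240.7653045654297), (11.625873565673828, 56.77663803100586), 14.924447059631348) 0.08310915358779214 [0.52476621 0.23992953]
side table z -0.0007526723624161624 hist [   9 5386 1459 1879  299  312  333  340  656  613  429 2237   44    9
   10   12   10   16  181    1    0]
rim 2470 ((526.3817749023438, 240.41326904296875), (120.21139526367188, 182.0154571533203), 13.753264427185059) 0.04742063464738183 [0.52467539 0.25457861]
rib 208 ((525.9403686523438, 241.59490966796875), (9.964314460754395, 56.04047393798828), 13.773430824279785) 0.08234798296651108 [0.5250672  0.24437655]
box_a top 0.87 [221.7, 196.6] 948
box_a top 0.8 [372.9, 180.4] 854
box_a side 0.82 [290.3, 173.1] 1205
box_a side 0.76 [280.1, 362.8] 2755
insert_a_centre top 0.86 [219.0, 267.0] 3417
insert_a_centre top 0.77 [220.1, 176.5] 2884
insert_a_centre top 0.62 [344.3, 250.6] 2958
insert_a_centre side 0.79 [381.1, 194.6] 3192
insert_a_centre side 0.66 [404.6, 329.5] 7004
box_a_mouth top 0.74 [217.6, 199.3] 840
box_a_mouth side 0.9 [276.4, 363.9] 2655
```

```bash
python3 -m creep '[[29,-27,0,0,0.5],[29,-27,0,0,0.5],[29,-27,0,0,0.5],[29,-27,0,0,0.5],[29,-27,0,0,0.5],[29,-27,0,0,0.5],[29,-27,0,0,0.5],[29,-27,0,0,0.5],[29,-27,0,0,0.5],[29,-27,0,0,0.5]]' 100; python3 -m creep '[[29,-27,0,0,0.5],[29,-27,0,0,0.5],[29,-27,0,0,0.5],[29,-27,0,0,0.5],[29,-27,0,0,0.5],[29,-27,0,0,0.5],[29,-27,0,0,0.5],[29,-27,0,0,0.5],[29,-27,0,0,0.5],[28,-27,0,0,0.5]]'; python3 -m creep '[[0,0,0,-7.8,0.5],[0,0,0,-7.8,0.5],[0,0,0,-7.8,0.5],[0,0,0,-7.8,0.5],[0,0,0,-7.8,0.5],[0,0,0,-7.8,0.5],[0,0,0,-7.8,0.5],[0,0,0,-7.8,0.5],[0,0,0,-7.8,0.5],[0,0,0,-8.1,0.5]]'
```

```text
clock: 1.4
tool_pos: [0.3824, -0.1268, 0.2425]
eef_rot: [0.976, 0.22, 0.0, 0.0]
wrist_force: [0.8, 0.4, -0.1]
finger_gap: 0.0425
clock: 2.4
tool_pos: [0.5276, 0.2413, 0.2423]
eef_rot: [0.975, 0.22, 0.0, 0.0]
wrist_force: [0.8, -0.6, -0.3]
finger_gap: 0.0428
clock: 3.4
tool_pos: [0.5272, 0.2396, 0.2422]
eef_rot: [0.615, 0.788, -0.0, -0.0]
wrist_force: [0.3, 0.2, -0.1]
finger_gap: 0.0425
```

```bash
cat >> h.py <<'E'
def tool():
    s=r.sense(); q=s["eef_rot"]; from scipy.spatial.transform import Rotation as R
    M=R.from_quat(q).as_matrix(); return s,M,np.degrees(np.arctan2(M[1,0],M[0,0]))
def rows_to(p,yaw=None):
    s,M,y=tool(); d=M.T@((np.array(p)-s["tool_pos"])*1000)
    print("clock",round(s["clock"],2),"pos",(s["tool_pos"]*1000).round(2),"yaw",y.round(2),"tilt",M[:,2].round(4),"F",s["wrist_force"].round(2),"T",s["wrist_torque"].round(3),"gap",round(s["finger_gap"]*1000,2),"| tool mm",d.round(2),"turn",None if yaw is None else round((y-yaw+180)%360-180,2))
E
python3 - <<'E'
from h import *
rows_to([.526,.241,.1],103.75)
for n in("top","side"):
    p,d=eyes.read_camera(n); cv2.imwrite(f"pics/{n}1.png",p); np.save(f"{n}1.npy",d)
a=cv2.imread("pics/top1.png");b=cv2.imread("pics/side1.png")
cv2.imwrite("pics/z1.png",np.hstack([cv2.resize(a[120:270,130:330],(400,300)),cv2.resize(b[200:400,180:447],(400,300))]))
E
```

```text
clock 3.4 pos [527.18 239.56 242.25] yaw 104.05 tilt [-1.e-04 -0.e+00 -1.e+00] F [ 0.31  0.18 -0.13] T [ 0.013 -0.009 -0.018] gap 42.49 | tool mm [  1.68  -0.78 142.25] turn 0.3
```

View pics/z1.png

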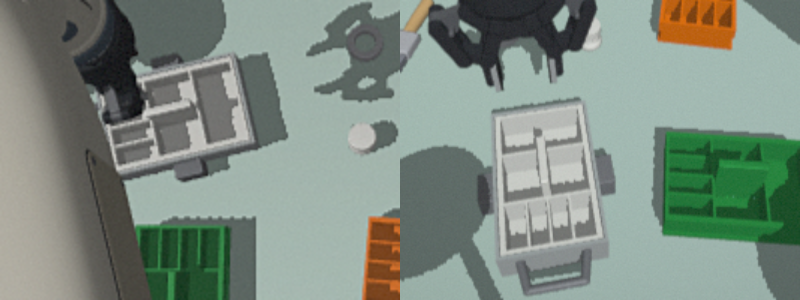

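Top is partly hidden by the arm; the side view (crop) shows the open jaws at about (490..555, 75), straddling the line of the rib at (540,150). Descending to just above the rib.

```bash
python3 -m creep '[[1.7,-0.8,20,0.3,0.5],[0,0,20,0,0.5],[0,0,20,0,0.5],[0,0,20,0,0.5],[0,0,20,0,0.5],[0,0,20,0,0.5],[0,0,10,0,0.5],[0,0,0,0,0.5]]'; python3 - <<'E'
from h import *
rows_to([.526,.241,.064],103.75)
for n in("side",):
    p,d=eyes.read_camera(n); cv2.imwrite(f"pics/{n}2.png",p); np.save(f"{n}2.npy",d)
b=cv2.imread("pics/side2.png")
cv2.imwrite("pics/z2.png",cv2.resize(b[200:400,180:447],(800,600)))
E
```

```text
clock: 4.3
tool_pos: [0.5254, 0.2408, 0.1111]
eef_rot: [0.621, 0.784, -0.001, -0.001]
wrist_force: [-0.3, -0.1, 0.4]
finger_gap: 0.0423
clock 4.3 pos [525.41 240.85 111.13] yaw 103.29 tilt [-2.2e-03 -7.0e-04 -1.0e+00] F [-0.27 -0.13  0.39] T [-0.023  0.007 -0.013] gap 42.31 | tool mm [2.000e-02 7.200e-01 4.712e+01] turn -0.46
```

View pics/z2.png

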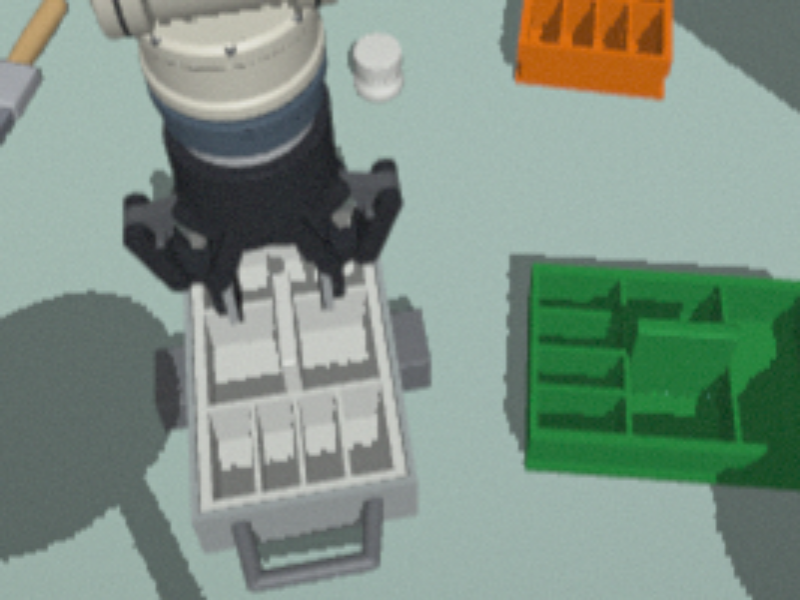

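```bash
python3 -m creep '[[0,0.6,15,0,0.5],[0,0,15,-0.3,0.5],[0,0,10,0,0.5],[0,0,6,0,0.5],[0,0,0,0,0.5],[0,0,0,0,0.5]]'; python3 - <<'E'
from h import *
rows_to([.526,.241,.064],103.75)
E
```

```text
clock: 4.95
tool_pos: [0.5269, 0.2413, 0.0668]
eef_rot: [0.618, 0.786, 0.0, 0.0]
wrist_force: [-0.4, 0.5, 0.6]
finger_gap: 0.0425
clock 4.95 pos [526.9  241.29  66.84] yaw 103.71 tilt [ 6.e-04  2.e-04 -1.e+00] F [-0.43  0.54  0.6 ] T [-0.019 -0.019  0.042] gap 42.45 | tool mm [-0.07 -0.94  2.84] turn -0.04
```

```bash
python3 -m creep '[[0,-0.8,2,0,0.5],[0,0,0,0,0.3],[0,0,0,0,0.3]]'; python3 - <<'E'
from h import *
rows_to([.526,.241,.064],103.75)
E
python3 -m creep '[[0,0,0,0,0],[0,0,0,0,0],[0,0,0,0,0],[0,0,0,0,0],[0,0,0,0,0],[0,0,0,0,0]]' 30;  python3 - <<'E'
from h import *
rows_to([.526,.241,.064],103.75)
E
```

```text
clock: 5.25
tool_pos: [0.5259, 0.241, 0.0645]
eef_rot: [0.618, 0.787, 0.0, 0.0]
wrist_force: [0.3, 0.8, -0.1]
finger_gap: 0.0254
clock 5.25 pos [525.91 241.    64.54] yaw 103.72 tilt [ 4.e-04  1.e-04 -1.e+00] F [ 0.32  0.84 -0.13] T [ 0.015 -0.018  0.038] gap 25.43 | tool mm [-0.02  0.09  0.54] turn -0.03
clock: 5.85
tool_pos: [0.5258, 0.241, 0.0644]
eef_rot: [0.618, 0.787, 0.0, 0.0]
wrist_force: [-0.7, -0.6, 4.9]
finger_gap: 0.0092
clock 5.85 pos [525.82 240.96  64.42] yaw 103.73 tilt [ 1.e-04 -0.e+00 -1.e+00] F [-0.65 -0.56  4.91] T [-0.163  0.243  0.006] gap 9.17 | tool mm [-0.    0.18  0.42] turn -0.02
```

```bash
python3 -m creep '[[0,0,0,0,0],[0,0,0,0,0],[0,0,0,0,0]]' 100; python3 - <<'E'
from h import *
rows_to([.526,.241,.064],103.75)
E
python3 -m creep '[[0,0,-3,0,0],[0,0,-3,0,0],[0,0,-3,0,0],[0,0,-3,0,0],[0,0,-5,0,0],[0,0,-5,0,0]]';  python3 - <<'E'
from h import *
rows_to([.526,.241,.064],103.75)
E
```

```text
clock: 6.15
tool_pos: [0.526, 0.241, 0.0646]
eef_rot: [0.618, 0.787, 0.0, 0.0]
wrist_force: [-1.2, -0.6, 4.2]
finger_gap: 0.0082
clock 6.15 pos [526.02 240.97  64.56] yaw 103.72 tilt [ 5.e-04  0.e+00 -1.e+00] F [-1.19 -0.56  4.15] T [-0.237  0.282  0.024] gap 8.17 | tool mm [ 0.04 -0.01  0.56] turn -0.03
clock: 6.75
tool_pos: [0.526, 0.241, 0.087]
eef_rot: [0.618, 0.787, 0.0, 0.0]
wrist_force: [-0.3, -0.2, -3.4]
finger_gap: 0.0081
clock 6.75 pos [526.02 241.05  87.03] yaw 103.73 tilt [ 5.e-04  1.e-04 -1.e+00] F [-0.25 -0.16 -3.43] T [-0.232 -0.032 -0.006] gap 8.05 | tool mm [-0.04 -0.04 23.03] turn -0.02
```

```bash
python3 -m creep '[[0,0,-8,0,0],[0,0,-10,0,0],[0,0,-10,0,0],[0,0,-10,0,0],[0,0,-10,0,0],[0,0,-5,0,0],[0,0,0,0,0]]' 120;  python3 - <<'E'
from h import *
rows_to([.526,.241,.064],103.75)
for n in("top","side"):
    p,d=eyes.read_camera(n); cv2.imwrite(f"pics/{n}3.png",p); np.save(f"{n}3.npy",d)
a=cv2.imread("pics/top3.png");b=cv2.imread("pics/side3.png")
cv2.imwrite("pics/z3.png",np.hstack([cv2.resize(a[120:270,130:330],(400,300)),cv2.resize(b[200:400,180:447],(400,300))]))
E
```

```text
clock: 7.45
tool_pos: [0.5262, 0.2411, 0.1402]
eef_rot: [0.618, 0.787, 0.001, 0.0]
wrist_force: [0.4, 0.2, -4.7]
finger_gap: 0.008
clock 7.45 pos [526.22 241.11 140.22] yaw 103.73 tilt [ 1.4e-03  4.0e-04 -1.0e+00] F [ 0.42  0.19 -4.67] T [-0.007 -0.02  -0.001] gap 7.99 | tool mm [-6.000e-02 -3.500e-01  7.622e+01] turn -0.02
```

View pics/z3.png

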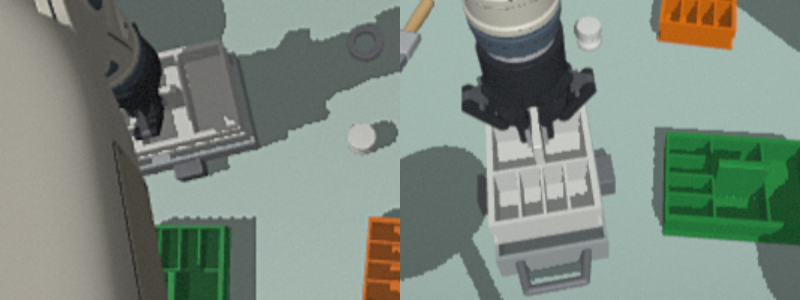

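```bash
python3 -m creep '[[0,0,0,-4,0],[0,0,0,-8,0],[0,0,0,-8,0],[0,0,0,-8,0],[0,0,0,-8,0],[0,0,0,-8,0],[0,0,0,-8,0],[0,0,0,-8,0],[0,0,0,-8,0],[0,0,0,-8,0]]'; python3 -m creep '[[0,0,0,-8,0],[0,0,0,-8,0],[0,0,0,-8,0],[0,0,0,-8,0],[0,0,0,-8,0],[0,0,0,-8,0],[0,0,0,-8,0],[0,0,0,-8,0],[0,0,0,-8,0],[0,0,0,-8,0]]'; python3 -m creep '[[0,0,0,-8,0],[0,0,0,-8,0],[0,0,0,-4,0],[0,0,0,-4,0],[0,0,0,0,0],[0,0,0,0,0],[0,0,0,0,0]]';  python3 - <<'E'
from h import *
rows_to([.526,.241,.064],-76.27)
for n in("top","side"):
    p,d=eyes.read_camera(n); cv2.imwrite(f"pics/{n}4.png",p); np.save(f"{n}4.npy",d)
a=cv2.imread("pics/top4.png");b=cv2.imread("pics/side4.png")
cv2.imwrite("pics/z4.png",np.hstack([cv2.resize(a[120:270,130:330],(400,300)),cv2.resize(b[200:400,180:447],(400,300))]))
E
```

```text
clock: 8.55
tool_pos: [0.5255, 0.2409, 0.1386]
eef_rot: [-0.0, 1.0, -0.0, -0.001]
wrist_force: [-0.4, -0.2, -4.4]
finger_gap: 0.0084
clock: 9.55
tool_pos: [0.5255, 0.2409, 0.1386]
eef_rot: [-0.643, 0.766, 0.0, -0.001]
wrist_force: [0.3, -0.2, -3.3]
finger_gap: 0.0081
clock: 10.25
tool_pos: [0.5257, 0.2409, 0.139]
eef_rot: [0.786, -0.618, -0.0, 0.0]
wrist_force: [0.5, 0.4, -4.1]
finger_gap: 0.0079
clock 10.25 pos [525.72 240.95 139.05] yaw -76.36 tilt [-4.e-04 -1.e-04 -1.e+00] F [ 0.46  0.41 -4.08] T [-0.017  0.011 -0.04 ] gap 7.95 | tool mm [ 1.000e-02 -3.200e-01  7.505e+01] turn -0.09
```

View pics/z4.png

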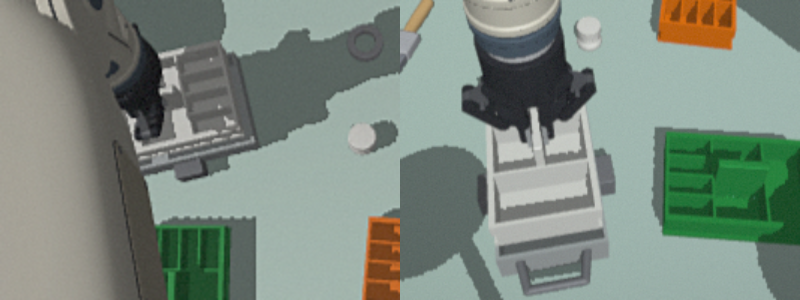

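```bash
cat > face.py <<'E'
from h import *
a=np.radians(103.73); U=np.array([np.cos(a),np.sin(a)]); V=np.array([-U[1],U[0]]); C=np.array([.526,.241])
def face(k,zlo,zhi,ulo,uhi,name):
    P=cloud("side",np.load(f"side{k}.npy")).reshape(-1,3); u=(P[:,:2]-C)@U*1000; v=(P[:,:2]-C)@V*1000; z=P[:,2]*1000
    m=(z>zlo)&(z<zhi)&(u>ulo)&(u<uhi)&(abs(v)<48)
    A=np.c_[np.ones(m.sum()),v[m],z[m]-(zlo+zhi)/2]; b=u[m]
    for _ in range(3):
        x=np.linalg.lstsq(A,b,rcond=None)[0]; res=b-A@x; k2=abs(res)<2.5*max(res.std(),.2); A,b=A[k2],b[k2]
    print(k,name,m.sum(),"u at v=0:",x[0].round(2),"yaw err deg",np.degrees(x[1]).round(2),"slope z",x[2].round(3),"sd",res.std().round(2),"med",np.median(u[m]).round(2))
if __name__=="__main__":
    for k in(0,1,2,3,4): face(k,8,40,80,100,"box")
    for k in(3,4): face(k,88,118,75,95,"ins")
E
python3 face.py
```

```text
0 box 434 u at v=0: 89.53 yaw err deg -0.09 slope z 0.041 sd 1.11 med 89.38
1 box 433 u at v=0: 89.53 yaw err deg -0.01 slope z 0.045 sd 1.15 med 89.38
2 box 436 u at v=0: 89.55 yaw err deg -0.01 slope z 0.043 sd 1.2 med 89.38
3 box 435 u at v=0: 89.51 yaw err deg -0.07 slope z 0.043 sd 1.15 med 89.35
4 box 436 u at v=0: 89.45 yaw err deg 0.03 slope z 0.03 sd 0.88 med 89.39
3 ins 538 u at v=0: 84.34 yaw err deg 0.05 slope z 0.002 sd 0.37 med 84.33
4 ins 544 u at v=0: 85.86 yaw err deg 0.05 slope z -0.003 sd 0.4 med 85.84
```

```bash
python3 -m creep '[[1.5,-0.3,8,0,0],[0,0,8,0,0],[0,0,5,0,0],[0,0,2,0,0],[0,0,0,0,0],[0,0,0,0,0]]';  python3 - <<'E'
from h import *
u=np.radians(103.73)
rows_to([.52602-.0015*np.cos(u),.24097-.0015*np.sin(u),.0645],-76.27)
p,d=eyes.read_camera("side"); np.save("side5.npy",d); cv2.imwrite("pics/side5.png",p)
import face; face.face(5,65,95,75,95,"ins"); face.face(5,8,40,80,100,"box")
E
```

```text
clock: 10.95
tool_pos: [0.5266, 0.2397, 0.1164]
eef_rot: [0.787, -0.618, 0.0, -0.0]
wrist_force: [-0.5, 0.1, -3.3]
finger_gap: 0.008
clock 10.95 pos [526.58 239.65 116.4 ] yaw -76.27 tilt [ 2.e-04  1.e-04 -1.e+00] F [-0.52  0.15 -3.26] T [ 0.016  0.038 -0.012] gap 8.01 | tool mm [ 0.09  0.25 51.9 ] turn -0.0
5 ins 485 u at v=0: 84.4 yaw err deg 0.01 slope z 0.001 sd 0.4 med 84.42
5 box 433 u at v=0: 89.47 yaw err deg 0.04 slope z 0.034 sd 1.03 med 89.33
```

```bash
python3 -m creep '[[0,0.2,3,0,0],[0,0,3,0,0],[0,0,2,0,0],[0,0,2,0,0],[0,0,0,0,0]]';  cat > q.py <<'E'
from h import *
u=np.radians(103.73)
rows_to([.52602-.0015*np.cos(u),.24097-.0015*np.sin(u),.0645],-76.27)
E
python3 q.py
```

```text
clock: 11.5
tool_pos: [0.5261, 0.2395, 0.1059]
eef_rot: [0.787, -0.618, -0.0, 0.0]
wrist_force: [0.2, -0.2, -2.8]
finger_gap: 0.0079
clock 11.5 pos [526.13 239.5  105.92] yaw -76.27 tilt [-5.e-04 -1.e-04 -1.e+00] F [ 0.21 -0.16 -2.8 ] T [-0.027 -0.029 -0.026] gap 7.86 | tool mm [ 0.05 -0.27 41.42] turn -0.0
```

```bash
python3 -m creep '[[0,0,3,0,0],[0,0,4,0,0],[0,0,4,0,0],[0,0,4,0,0],[0,0,0,0,0]]'; python3 q.py
```

```text
clock: 12.0
tool_pos: [0.5259, 0.2394, 0.0905]
eef_rot: [0.787, -0.618, -0.0, 0.0]
wrist_force: [0.4, -0.3, -4.1]
finger_gap: 0.0079
clock 12.0 pos [525.94 239.43  90.53] yaw -76.27 tilt [-1.1e-03 -4.0e-04 -1.0e+00] F [ 0.41 -0.34 -4.13] T [-0.118  0.049  0.002] gap 7.89 | tool mm [ 2.000e-02 -4.700e-01  2.603e+01] turn -0.0
```

```bash
python3 -m creep '[[0,0,3,0,0],[0,0,3,0,0],[0,0,3,0,0],[0,0,0,0,0]]'; python3 q.py
```

```text
clock: 12.4
tool_pos: [0.526, 0.2395, 0.0819]
eef_rot: [0.787, -0.618, -0.0, 0.0]
wrist_force: [-0.5, -0.2, -5.5]
finger_gap: 0.0084
clock 12.4 pos [526.03 239.45  81.9 ] yaw -76.27 tilt [-5.e-04 -2.e-04 -1.e+00] F [-0.5  -0.24 -5.49] T [-0.162  0.117  0.02 ] gap 8.42 | tool mm [ 0.02 -0.36 17.4 ] turn -0.0
```

```bash
python3 -m creep '[[0,0,3,0,0],[0,0,3,0,0],[0,0,3,0,0],[0,0,3,0,0],[0,0,0,0,0]]'; python3 q.py
```

```text
clock: 12.9
tool_pos: [0.5259, 0.2394, 0.0693]
eef_rot: [0.787, -0.618, -0.0, 0.001]
wrist_force: [0.7, -1.1, -4.4]
finger_gap: 0.008
clock 12.9 pos [525.9  239.43  69.28] yaw -76.27 tilt [-1.4e-03 -3.0e-04 -1.0e+00] F [ 0.67 -1.09 -4.42] T [-0.156 -0.014  0.033] gap 8.04 | tool mm [ 0.04 -0.49  4.78] turn -0.0
```

```bash
python3 - <<'E'
from h import *
p,d=eyes.read_camera("side"); np.save("side6.npy",d); cv2.imwrite("pics/z6.png",cv2.resize(p[200:400,180:447],(800,600)))
E
```

```text
(no output)
```

View pics/z6.png

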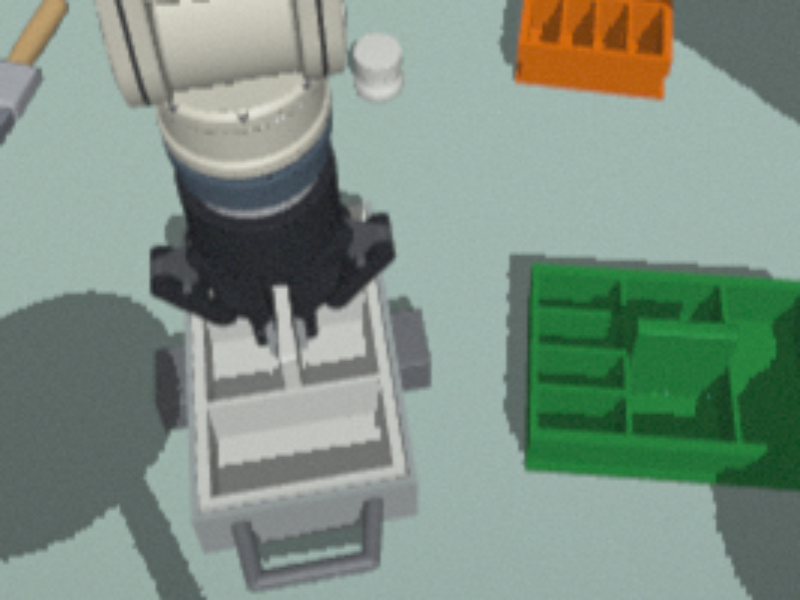

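The insert is almost level in the box (front rim at about (305,490) in the crop). Pressing it home.

```bash
python3 -m creep '[[0,0,2,0,0],[0,0,2,0,0],[0,0,1,0,0],[0,0,0,0,0]]'; python3 q.py
```

```text
clock: 13.35
tool_pos: [0.5263, 0.2395, 0.0651]
eef_rot: [0.787, -0.618, -0.0, 0.0]
wrist_force: [0.3, -0.9, -3.5]
finger_gap: 0.0083
clock 13.35 pos [526.32 239.54  65.13] yaw -76.27 tilt [-0. -0. -1.] F [ 0.29 -0.93 -3.51] T [-0.081 -0.089  0.005] gap 8.29 | tool mm [ 0.04 -0.04  0.63] turn -0.0
```

```bash
python3 -m creep '[[0,0,1,0,0],[0,0,0,0,0]]'; python3 q.py; python3 -m creep '[[0,0,1,0,0],[0,0,0,0,0]]'; python3 q.py
```

```text
clock: 13.55
tool_pos: [0.5264, 0.2396, 0.0646]
eef_rot: [0.787, -0.618, 0.0, -0.0]
wrist_force: [-0.1, -0.4, 0.3]
finger_gap: 0.0081
clock 13.55 pos [526.42 239.58  64.64] yaw -76.27 tilt [ 6.e-04  2.e-04 -1.e+00] F [-0.1  -0.37  0.29] T [-0.228  0.207 -0.031] gap 8.1 | tool mm [0.06 0.06 0.14] turn -0.0
clock: 13.75
tool_pos: [0.5264, 0.2396, 0.0646]
eef_rot: [0.787, -0.618, 0.0, -0.001]
wrist_force: [-4.4, -3.0, 10.9]
finger_gap: 0.0081
clock 13.75 pos [526.45 239.59  64.61] yaw -76.27 tilt [ 1.4e-03  3.0e-04 -1.0e+00] F [-4.43 -2.99 10.89] T [-0.515  0.929 -0.071] gap 8.1 | tool mm [0.06 0.09 0.11] turn 0.0
```

```bash
python3 -m creep '[[0,0,0.5,0,0],[0,0,0,0,0],[0,0,-1,0,0],[0,0,0,0,0]]' 40; python3 q.py; python3 -m creep '[[0,0,0,0,0.1],[0,0,0,0,0.2],[0,0,0,0,0.4],[0,0,0,0,0.4],[0,0,0,0,0.4]]'; python3 q.py
```

```text
clock: 14.15
tool_pos: [0.5264, 0.2396, 0.0646]
eef_rot: [0.787, -0.618, 0.0, -0.0]
wrist_force: [-2.8, -2.3, 8.7]
finger_gap: 0.0083
clock 14.15 pos [526.42 239.59  64.61] yaw -76.27 tilt [ 1.e-03  2.e-04 -1.e+00] F [-2.82 -2.3   8.68] T [-0.414  0.679 -0.013] gap 8.31 | tool mm [0.06 0.06 0.11] turn 0.0
clock: 14.65
tool_pos: [0.5263, 0.2396, 0.0636]
eef_rot: [0.787, -0.618, -0.0, 0.0]
wrist_force: [0.5, -0.2, 0.7]
finger_gap: 0.034
clock 14.65 pos [526.32 239.61  63.64] yaw -76.27 tilt [-1.e-04  1.e-04 -1.e+00] F [ 0.5  -0.23  0.72] T [-0.054  0.035 -0.068] gap 34.02 | tool mm [ 0.11 -0.03 -0.86] turn -0.0
```

Released. Now rise, move clear toward −y / back, and check.

```bash
python3 -m creep '[[0,0,-5,0,0.4],[0,0,-15,0,0.4],[0,0,-25,0,0.4],[0,0,-35,0,0.4],[0,0,-35,0,0.4],[0,0,-35,0,0.4],[0,0,-30,0,0.4],[20,0,0,0,0.4],[40,0,0,0,0.4],[40,0,0,0,0.4]]'; python3 -m creep '[[40,0,0,0,0.4],[40,0,0,0,0.4],[40,0,0,0,0.4],[40,0,0,0,0.4],[40,0,0,0,0.4],[40,0,0,0,0.4],[40,0,0,0,0.4],[40,0,0,0,0.4],[20,0,0,0,0.4],[0,0,0,0,0.4]]'; python3 - <<'E'
from h import *
for n in("top","side"):
    p,d=eyes.read_camera(n); cv2.imwrite(f"pics/{n}7.png",p); np.save(f"{n}7.npy",d)
    for nm in ("0","7"):
        P=cloud(n,np.load(f"{n}{nm}.npy"))
        (x0,x1,y0,y1)={"top":(155,275,135,225),"side":(225,335,255,385)}[n]
        Q=P[y0:y1,x0:x1].reshape(-1,3)
        a=np.radians(103.73); U=np.array([np.cos(a),np.sin(a)]); V=np.array([-U[1],U[0]])
        u=(Q[:,:2]-[.526,.241])@U*1000; v=(Q[:,:2]-[.526,.241])@V*1000; z=Q[:,2]*1000
        # rim level: insert rim +/- ends & sides; box rim
        for t,m in {"box+u":(abs(u-88)<1.5)&(abs(v)<50),"ins+u":(abs(u-83)<2)&(abs(v)<50),"ins-u":(abs(u+83)<2)&(abs(v)<50),"box-u":(abs(u+88)<1.5)&(abs(v)<50),"ins+v":(abs(v-53)<1.5)&(abs(u)<75),"ins-v":(abs(v+53)<1.5)&(abs(u)<75),"rib":(abs(v)<3)&(abs(u)<25)}.items():
            mm=m&(z>38); print(n,nm,t,mm.sum(),np.median(z[mm]).round(2),end="; ")
        S=Q[(z>70)&(z<92)]; print(cv2.minAreaRect((S[:,:2]*1000).astype(np.float32)))
b=cv2.imread("pics/side7.png");a=cv2.imread("pics/top7.png")
cv2.imwrite("pics/z7.png",np.hstack([cv2.resize(a[60:300,130:450],(400,300)),cv2.resize(b[100:400,100:500],(400,300))]))
E
python3 q.py
```

```text
clock: 15.65
tool_pos: [0.5501, 0.1419, 0.2445]
eef_rot: [0.787, -0.617, 0.0, -0.0]
wrist_force: [0.4, -0.1, -0.4]
finger_gap: 0.034
clock: 16.65
tool_pos: [0.6309, -0.1905, 0.2431]
eef_rot: [0.786, -0.619, -0.0, 0.0]
wrist_force: [-1.4, 0.4, -0.1]
finger_gap: 0.0343
top 0 box+u 51 48.84; top 0 ins+u 69 48.33; top 0 ins-u 65 49.07; top 0 box-u 49 49.05; top 0 ins+v 69 49.47; top 0 ins-v 69 48.58; top 0 rib 52 84.06; ((525.6925048828125, 240.7653045654297), (11.625873565673828, 56.77663803100586), 14.924447059631348)
top 7 box+u 39 48.62; top 7 ins+u 69 48.73; top 7 ins-u 61 48.85; top 7 box-u 48 49.08; top 7 ins+v 72 48.21; top 7 ins-v 70 48.92; top 7 rib 53 84.03; ((526.475341796875, 240.44143676757812), (10.872751235961914, 55.728145599365234), 14.520912170410156)
side 0 box+u 203 46.51; side 0 ins+u 172 47.67; side 0 ins-u 182 45.59; side 0 box-u 84 47.14; side 0 ins+v 134 47.6; side 0 ins-v 144 47.53; side 0 rib 98 82.65; ((525.9403686523438, 241.59490966796875), (9.964314460754395, 56.04047393798828), 13.773430824279785)
side 7 box+u 203 46.44; side 7 ins+u 175 47.57; side 7 ins-u 177 46.28; side 7 box-u 68 47.26; side 7 ins+v 112 47.59; side 7 ins-v 141 47.83; side 7 rib 98 82.48; ((526.9327392578125, 241.128173828125), (9.919905662536621, 58.24448776245117), 13.603243827819824)
clock 16.75 pos [ 630.52 -187.66  243.66] yaw -76.3 tilt [-5.e-04  6.e-04 -1.e+00] F [0.42 0.07 0.16] T [ 0.03  -0.023 -0.011] gap 34.27 | tool mm [-4.3957e+02 -1.0000e-02  1.7946e+02] turn -0.03
```

View pics/z7.png

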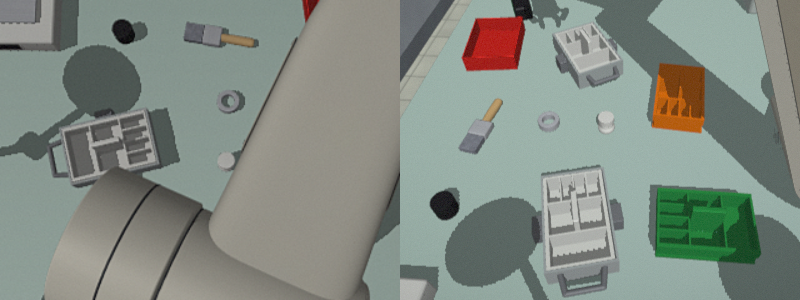

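Wide compartment is now at the handle end (side crop ~(580,245)). The rim and rib heights match the starting home state to within noise. The jar, at full-image (305,222), and ring, at (248,221), have not moved.

```bash
python3 -c "
from cell import r
print(r.hand_in())"
```

```text
the job is handed in; nothing more can be done
None
```

I lifted insert_a out of its box by the rib, turned it half a turn and pressed it back home. Its wide compartment is now at the handle end, and the job was handed in at about 17 s.

- **Fit:** After lifting, the side camera showed the grip was about 0.8 mm off the insert's centre lengthwise. I moved the tool 1.5 mm to correct for it, and the insert went in without catching.
- **Fully home:** It stopped with the tool at 64.6 mm, the same height as when I first gripped it, with about 11 N upward at the wrist.
- **Level and flush:** In the top camera the insert's rim (48.2–48.9 mm) matches the box's rim (48.6–49.1 mm), and the rib top is at 84.0 mm, as at the start.
- **Camera disagreement:** The side camera reads all of these heights 1–2 mm lower than the top camera. It did so before the move too, so I take it as calibration offset.
- **Bystanders:** The jar and the ring are at the same pixels as before. I never touched the other insert. The arm ended clear of everything, about 24 cm up.
- **Not checked:** The force readings are from the end of each move, so brief peaks within a move were not seen.

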